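# Shut the supply and point the selector key at the yellow port

## Task

Shut off the supply by pushing the red lever clockwise (seen from above) until it lies square across its pipe against its stop; only then push the long arm of the steel T-key round, either way, until its red ball stands straight over the yellow cap. Just push with a fingertip: the key rests loosely on its spindle and must not be lifted, and the tools, tin, spray can and sockets around stay where they are.

Things in the scene. Friction and masses are not known exactly. Their poses are not given: they have to be found in the camera images.
- selector: selector valve bolted to the bench (fixed): dark round plate 236 mm across and 12 mm thick, with a hub of 76 mm diameter, 58 mm high, and three copper pipes (up to 39 mm high) leading to three caps. Origin: under the centre of the plate, on the bench; z up. The upright turning axis of the T-key passes through it.
- key_hub (a point): point on the key's turning axis at the mid-height of its arms, 100 mm above the bench; here stands the key's upright stem, 22 to 28 mm thick, whose top is 114 mm above the bench
- key_tip (a point): centre of the red ball (24 mm diameter) on the end of the key's long arm, 100 mm from the axis and 100 mm above the bench. The arm is a level round steel bar 12 mm thick from the stem to the ball (15 mm at the red sleeve beside the ball). The other, short arm points the other way and is plain steel, 45 mm long, ending in an 18 mm steel ball. Arms and ball pass about 30 mm above the caps.
- key (a joint): turn of the T-key, rad, growing anticlockwise seen from above; at 0 the long arm points along the selector body's -x. Turns stiffly (0.12 N m friction, about 2 N at the middle of the arm), without stops over the turn needed either way, and stays where it is left.
- keyfoot (a joint): how far the key has been lifted off its seat on the spindle, m: 0 when seated; it weighs about 0.3 kg and would slide up to 0.04
- cap_yellow: upright brass pipe stub with a yellow plastic cap of 36 mm diameter, fixed on the plate 100 mm from the key's axis; top 58 mm above the bench. Origin: centre of its foot, 12 mm above the bench. The three caps stand on bearings -75, 0 and 75 degrees from the selector's +x; which colour is on which varies.
- cap_blue: the same with a blue cap: not to be selected
- cap_green: the same with a green cap: not to be selected
- shutoff: shut-off valve bolted to the bench (fixed): brass block 55 x 42 mm, up to 64 mm high, in a copper pipe of 24 mm diameter (top 54 mm high, bent down into the bench 75 mm either side) that runs along this body's x. Origin: on the bench under the block, on the lever's upright turning axis; z up.
- lever_hub (a point): point on the lever's turning axis at the lever's mid-height, 91 mm above the bench; a steel hub 30 mm in diameter, top 104 mm high
- lever_end (a point): middle of the free end of the red lever, 110 mm from its axis, 91 mm above the bench. The red grip is 70 mm long (40 to 110 mm from the axis), 22 mm wide and 14 mm thick (84 to 98 mm above the bench).
- lever (a joint): turn of the red lever, rad, growing clockwise seen from above: 0 = along the pipe, pointing along the shut-off body's -x (open); 1.571 = square across the pipe, pointing along its +y, against the stop (shut). Stiff (0.14 N m friction, about 2 N at the grip); stays where it is left.
- socket_deep: loose steel deep socket, 26 mm diameter, 50 mm high, standing; origin under its centre. Leave alone.
- socket_short: loose steel socket, 32 mm diameter, 32 mm high, standing; origin under its centre. Leave alone.
- tin: loose orange tin, 52 mm diameter, 45 mm high, standing; origin under its centre. Leave alone.
- spray: loose blue and yellow spray can, 54 mm diameter, 120 mm high, standing; origin under its centre. Leave alone.
- wrench: loose steel wrench lying flat beyond the valves; its x runs along it. Leave alone.
- driver: loose screwdriver with yellow handle lying flat on the robot's right; its x runs along it. Leave alone.

How it is judged:
On the way, in this order (a step that is already met when the one before it is completed fails the run):
1. the red lever is pushed shut, square across its pipe (value of joint lever above 1.45 rad), for 0.2 s.
2. the red ball of the T-key stands over the yellow cap (horizontal distance between key_tip and cap_yellow below 0.012 m), for 0.2 s.
At the end, for the whole second after the job is handed in: The red lever is turned to at least 1.45 of its 1.571 rad, the red ball's centre is within 12 mm (seen from above) of the yellow cap's centre, the key is at rest and seated on its spindle (raised less than 4 mm), and nothing else has been disturbed (value of joint lever above 1.45 rad and horizontal distance between key_tip and cap_yellow below 0.012 m and value of joint keyfoot below 0.004 m and velocity of joint key between -0.05 and 0.05 rad/s); the robot touches nothing.
It fails at once if the T-key is lifted more than 8 mm on its spindle (value of joint keyfoot above 0.008 m).
It fails at once if the T-key is turned (its red ball moved more than 30 mm) while the supply lever is not shut (distance of key_tip from where it was at the start of the episode above 0.03 m and value of joint lever below 1.4 rad).
It fails at once if a socket, tin, spray can, wrench or screwdriver is moved more than 30 mm or lifted that far (distance of any of socket_deep, socket_short, tin, spray, wrench, driver from where it was at the start of the episode above 0.03 m).
It fails at once if a socket, the tin or the spray can is knocked over (angle between any of socket_deep, socket_short, tin, spray's own z axis and vertical above 0.5 rad).
It also fails if it takes over 61 s, if anything falls off the work surface, if the arm or the gripper's body presses on something with over 40 N, if the wrist force passes 120 N, or if a joint passes its speed limit or range.

## Robot

A 7-joint arm with a two-finger parallel gripper is mounted at the origin on the work surface. World frame = base frame: x ahead of the robot, y to its left, z up, the work surface at z = 0. Lengths are in m, angles in rad, forces in N, time in s.
With the tool pointing down it reaches from about 0.425 to 0.95 m from the base axis. Payload 4.7 kg.
Tool frame: the origin (TCP) lies at the very end of the fingers, on their centre line; the grasp point (between the pads) lies 19 mm behind it; z points along the fingers, y is the line along which they close (so a half turn about z gives the same grasp; the last joint's range is limited). The gripper opens to 87 mm and grips with 3 to 60 N. Pads are 19 mm wide; open, the fingers measure 117 mm over their backs; the gripper's body (75 mm by 190 mm) begins 51 mm behind the grasp point.
Start: joints at [1.149, 0.469, -0.049, 1.532, 0.024, 1.141, -0.082], TCP at [0.258, -0.624, 0.189] pointing down, gripper open.
Joint ranges: [-2.59, 2.59], [-0.33, 1.99], [-1.39, 1.29], [0.1, 2.45], [-1.04, 4.18], [0.21, 1.99], [-2.66, 2.66]. Speed limits (rad/s): [2.57, 2.57, 3.14, 3.14, 3.14, 3.14, 3.14].

## Interface

Orientations are given as a 3x3 rotation matrix whose columns are the frame's x, y, z axes.
In Python, from workcell import arm gives the robot as it stands.
- The arm moves only by the tool carry_out, never from a script. Its argument "steps" is a list of rows, each an object of numbers: "dx", "dy", "dz": the shift along the tool's x, y, z normalised to -1 to 1, where 1 is 0.2 m; "rx", "ry", "rz": the turn, a rotation vector about the tool's x, y, z normalised to -1 to 1, where 1 is pi rad. A call has 1 to 10 rows; each row is the pose to reach, as a shift and turn from the pose commanded when the call began, along the tool's axes at that moment, turning the shorter way round; what a row does not reach only later rows make up. A row lasts 1/10 s, in which the tool goes at most 50 mm and 8.59 degrees, less where a joint would pass 70% of its speed; a pose out of reach is approached as far as the arm can. A call with a number of a shift or a turn outside -1 to 1 is refused whole. A call with a gripper value outside its range is refused whole. "gripper" is the opening, from -1 (shut) to 1 (fully open), set as the call begins (left out, the last holds). The fingers move at their own pace and stop on an object; "squeeze" is the grip in N (left out, the last holds). Time passes only in rows, so rows that repeat a pose let the fingers close. It gives the time, the measured TCP pose, the force, the opening and the grip force at its end, in the units of the state.
- arm.sense(): the state, without advancing time (a new reading comes with each control period).
- arm.get_image(name): name is "scene" or "top"; returns the picture (384x512x3 uint8, red, green, blue); there is no depth.
- arm.get_calibration(name): a dict with "K" (3x3 intrinsics, pixels), "dist_coeffs" ([k1, k2, p1, p2, k3] as OpenCV has them; the pictures are not rectified), "R" (3x3) and "t" (3): a world point X has camera coordinates R X + t. Camera axes: x right, y down, z forward; pixel columns grow to the right and rows downward; lengths in m; the calibration is good to about 2 mm. A picture is of the moment at which its call begins. get_calibration takes no time and is no camera call.
- arm.close_job(): hands the job in; it is judged then, once.
Trained networks look in the newest picture that a camera, given by its name, has taken for a name from the list of things; names that differ only in an ending like _2 or _b are one class to them, and where a whole thing is asked for, a point or a joint stands for the part that bears it (a point fixed in the world has none). Each returns a list of dicts, best first, with "p" (0 to 1); they miss things now and then, are a little off and sometimes report something else, mostly with a low value. They report only what shows in the picture. A call takes as long as a camera call.
- arm.recognise(camera, thing): "position" ([row, column] as shares, 0 to 1, of the picture: columns of its width, rows of its height, amid what is visible of it).
- arm.outline_of(camera, thing): "pixels" (384x512 bool, what is visible of it) and "position" ([row, column] as shares, 0 to 1, of the picture: columns of its width, rows of its height, amid what is visible of it).
- arm.tip_of(camera, thing): "position" ([row, column] as shares, 0 to 1, of the picture: columns of its width, rows of its height: a listed point, or the origin of a listed thing).
The state is a dict: "clock": time; "joints": joint angles; "qvel": joint speeds; "joint_efforts": joint torques, N m; "ee_pos": TCP position; "tool_rot": TCP orientation; "contact_force": force on the tool from outside, world axes, zero at the start; "ft_torque": the same for the moment, N m; "finger_gap": finger opening in m; "grasp_force": force on a finger pad.
Only numpy, scipy, OpenCV 4.12 (cv2) and the standard library are available. Lean on these libraries where they do the work, as an engineer would, in place of code of your own. Each camera call takes 0.05 s, during which the arm holds its last target. There are 200 camera calls.

## Working session

There is one attempt and no reset: what is moved stays moved. The work goes in short steps, Python scripts to look and compute and a tool call to move; the robot and the scene stay as the last step left them, time stands still between calls to the robot, and variables do not carry over. Pictures are saved under pics/ and viewed, at most 10 in all, crops included, and the job is handed in when it is done.

Besides the shell and the picture viewer there is one more tool, called by a JSON object that holds its "op" and its "data", one argument or row to a line. carry_out: Moves the arm, as the interface text tells. Scaled input: -1 to 1 covers 0.2 m each way for a shift and pi rad each way for a turn. Its arguments: {"type":"object","properties":{"steps":{"type":"array","items":{"type":"object","properties":{"dx":{"type":"number"},"dy":{"type":"number"},"dz":{"type":"number"},"rx":{"type":"number"},"ry":{"type":"number"},"rz":{"type":"number"}}}},"gripper":{"type":"number"},"squeeze":{"type":"number"}},"required":["steps"]}

```bash
mkdir -p pics && cat > h.py <<'E'
import numpy as np, cv2
from workcell import arm
def ray(cam,pos):
    c=arm.get_calibration(cam);K=np.array(c["K"]);R=np.array(c["R"]);t=np.array(c["t"]).ravel()
    uv=np.array([[[pos[1]*512,pos[0]*384]]],float)
    n=cv2.undistortPoints(uv,K,np.array(c["dist_coeffs"],float))[0,0]
    return -R.T@t, R.T@np.array([n[0],n[1],1.])
def atz(cam,pos,z):
    o,d=ray(cam,pos);return o+d*(z-o[2])/d[2]
def tri(p1,p2):
    A=np.zeros((3,3));b=np.zeros(3);L=[]
    for cam,p in (("scene",p1),("top",p2)):
        o,d=ray(cam,p);d=d/np.linalg.norm(d);M=np.eye(3)-np.outer(d,d);A+=M;b+=M@o;L.append((M,o))
    x=np.linalg.solve(A,b);return x,max(np.linalg.norm(M@(x-o)) for M,o in L)
E
python3 - <<'E'
from h import *
for c in("scene","top"):
    cv2.imwrite(f"pics/{c}0.png",cv2.cvtColor(cv2.resize(arm.get_image(c),(768,576)),cv2.COLOR_RGB2BGR))
Z=dict(selector=0,key_hub=.1,key_tip=.1,cap_yellow=.012,cap_blue=.012,cap_green=.012,shutoff=0,lever_hub=.091,lever_end=.091,socket_deep=0,socket_short=0,tin=0,spray=0,wrench=0,driver=0)
for n,z in Z.items():
    r={c:arm.tip_of(c,n)[:1] for c in("scene","top")}
    s=n
    for c in r:
        if r[c]: s+=f" {c} p{r[c][0]['p']:.2f} {np.round(atz(c,r[c][0]['position'],z),3)}"
    if all(r.values()):
        x,e=tri(r["scene"][0]["position"],r["top"][0]["position"]);s+=f" tri {x.round(3)} e{e:.3f}"
    print(s)
s=arm.sense();print(s["clock"],s["ee_pos"],np.round(s["tool_rot"],3))
E
```

```text
selector scene p0.55 [0.527 0.185 0.   ] top p0.86 [0.535 0.197 0.   ] tri [0.535 0.194 0.01 ] e0.002
key_hub scene p0.52 [0.537 0.19  0.1  ] top p0.73 [0.531 0.204 0.1  ] tri [0.535 0.198 0.102] e0.007
key_tip scene p0.84 [0.452 0.157 0.1  ] top p0.71 [0.448 0.152 0.1  ] tri [0.448 0.153 0.096] e0.001
cap_yellow scene p0.78 [0.558 0.099 0.012] top p0.40 [0.566 0.083 0.012] tri [0.561 0.09  0.01 ] e0.009
cap_blue scene p0.76 [0.641 0.18  0.012] top p0.54 [0.629 0.174 0.012] tri [0.632 0.174 0.001] e0.001
cap_green scene p0.81 [0.578 0.286 0.012] top p0.58 [0.432 0.01  0.012] tri [ 0.405  0.081 -0.232] e0.084
shutoff scene p0.73 [ 0.543 -0.179  0.   ] top p0.95 [ 0.545 -0.192  0.   ] tri [ 0.542 -0.188 -0.004] e0.005
lever_hub scene p0.71 [ 0.556 -0.184  0.091] top p0.51 [ 0.543 -0.198  0.091] tri [ 0.544 -0.199  0.08 ] e0.000
lever_end top p0.57 [ 0.436 -0.15   0.091]
socket_deep scene p0.62 [ 0.52  -0.004  0.   ] top p0.45 [ 0.522 -0.011  0.   ] tri [ 0.52  -0.009 -0.002] e0.003
socket_short scene p0.47 [0.438 0.003 0.   ] top p0.59 [0.423 0.012 0.   ] tri [ 0.428  0.006 -0.004] e0.008
tin scene p0.80 [0.703 0.006 0.   ] top p0.72 [ 0.774 -0.241  0.   ] tri [ 0.712 -0.157 -0.047] e0.114
spray scene p0.72 [0.647 0.372 0.   ] top p0.65 [0.652 0.371 0.   ] tri [0.65  0.372 0.003] e0.002
wrench scene p0.84 [ 0.778 -0.239  0.   ] top p0.79 [ 0.771 -0.244  0.   ] tri [ 0.774 -0.246 -0.006] e0.001
driver scene p0.73 [ 0.348 -0.332 -0.   ]
1.6 [ 0.2584615  -0.62357492  0.18886199] [[ 0.924  0.383  0.   ]
 [ 0.383 -0.924 -0.   ]
 [ 0.     0.    -1.   ]]
```

View pics/top0.png

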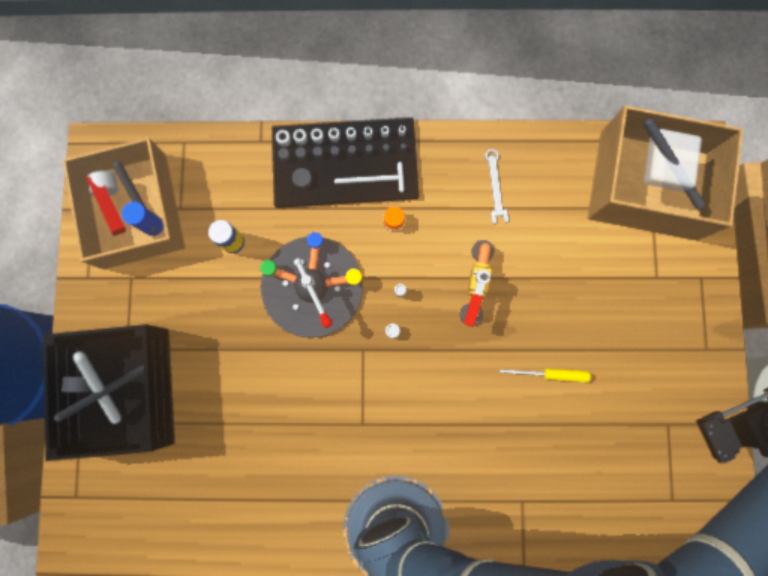

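View pics/scene0.png

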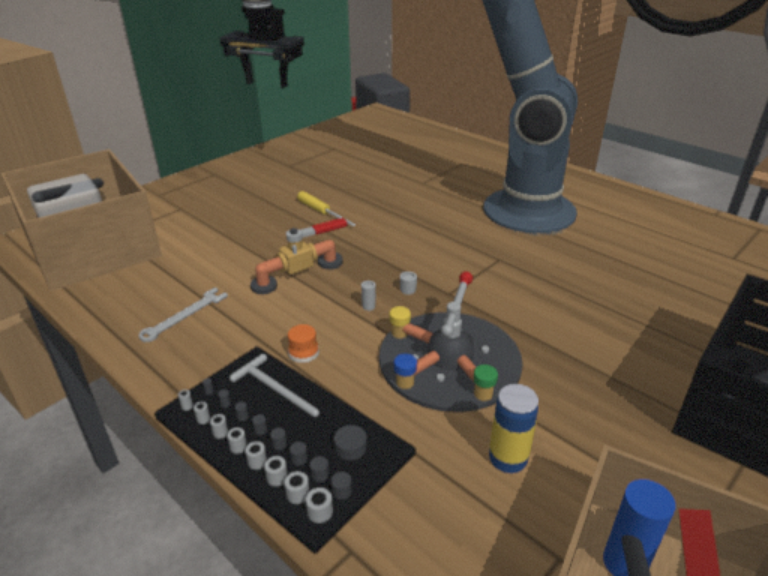

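The top view shows the lever from (483,277) to (471,322), pointing at the robot, so clockwise means pushing it to the left (+y). The key hub is at (308,282) with its ball at (326,322). The yellow cap at (354,276) is on the right, so the ball goes anticlockwise. Next I'll refine these positions by colour segmentation.

```bash
cat > m.py <<'E'
from h import *
from scipy.optimize import least_squares
def blobs(cam):
    im=arm.get_image(cam);h=cv2.cvtColor(im,cv2.COLOR_RGB2HSV);H,S,V=[h[...,i].astype(int) for i in range(3)]
    m=dict(red=((H<4)|(H>174))&(S>190)&(V>90),yellow=(abs(H-29)<5)&(S>190)&(V>130),blue=(abs(H-113)<9)&(S>150),green=(abs(H-65)<15)&(S>130))
    out=[]
    for k,v in m.items():
        n,l,st,ce=cv2.connectedComponentsWithStats(v.astype(np.uint8))
        for i in range(1,n):
            if st[i,4]>8: out.append((k,st[i,4],ce[i]+.5,np.argwhere(l==i)+.5))
    return out
def near(B,cam,col,z,xy,r=.05):
    c=[(b[1],b) for b in B if b[0]==col and np.hypot(*(atz(cam,[b[2][1]/384,b[2][0]/512],z)[:2]-xy))<r]
    return max(c,key=lambda a:a[0])[1] if c else None
def P(cam,b,z): return atz(cam,[b[2][1]/384,b[2][0]/512],z)
def measure():
    for cam in("top","scene"):
        B=blobs(cam);caps={}
        for col,xy in dict(yellow=(.545,.095),blue=(.632,.175),green=(.58,.285)).items():
            b=near(B,cam,col,.055,xy)
            if b: caps[col]=P(cam,b,.058 if cam=="top" else .054)[:2]
        print(cam,{k:v.round(4) for k,v in caps.items()})
        br=dict(yellow=-75,blue=0,green=75)
        f=lambda p:np.concatenate([p[:2]+.1*np.array([np.cos(p[2]+np.radians(br[c])),np.sin(p[2]+np.radians(br[c]))])-v for c,v in caps.items()])
        s=least_squares(f,[.535,.195,-.2]);print(" selector",s.x.round(4),"res",np.abs(s.fun).max().round(4)," yellow",(s.x[:2]+.1*np.array([np.cos(s.x[2]-1.309),np.sin(s.x[2]-1.309)])).round(4))
        for b in B:
            if b[0]=="red":
                p=P(cam,b,.098)
                if .35<p[0]<.7 and -.35<p[1]<.35:
                    q=np.array([atz(cam,[r/384,c/512],.098)[:2] for r,c in b[3]]);w,V=np.linalg.eigh(np.cov(q.T));a=V[:,1]
                    e=(q-q.mean(0))@a;print(" red",b[1],p.round(4),"axis deg",np.degrees(np.arctan2(a[1],a[0])).round(1),"ends",(q.mean(0)+a*e.min()).round(3),(q.mean(0)+a*e.max()).round(3))
    s=arm.sense();print(s["clock"],np.round(s["ee_pos"],4),np.round(s["contact_force"],1))
if __name__=="__main__": measure()
E
python3 m.py
```

```text
top {'yellow': array([0.5504, 0.0927]), 'blue': array([0.6335, 0.1811]), 'green': array([0.5709, 0.284 ])}
 selector [ 0.5346  0.1912 -0.1054] res 0.0006  yellow [0.5502 0.0925]
 red 100 [ 0.4695 -0.1632  0.098 ] axis deg 163.3 ends [ 0.503 -0.173] [ 0.444 -0.155]
 red 46 [0.4496 0.1497 0.098 ] axis deg -151.7 ends [0.463 0.157] [0.439 0.144]
scene {'blue': array([0.6417, 0.1878]), 'green': array([0.5782, 0.292 ])}
 selector [ 0.5422  0.1986 -0.1074] res 0.0001  yellow [0.5576 0.0998]
1.7 [ 0.2584 -0.6236  0.1889] [-0.6  0.1 -0.2]
```

{"op": "carry_out", "data": {
  "steps": [
    {"dx": 0.84,"dy": -0.77,"rz": 0.125},
    {"dx": 0.84,"dy": -0.77,"rz": 0.125},
    {"dx": 0.84,"dy": -0.77,"rz": 0.125},
    {"dx": 0.84,"dy": -0.77,"rz": 0.125},
    {"dx": 0.84,"dy": -0.77,"rz": 0.125},
    {"dx": 0.84,"dy": -0.77,"rz": 0.125},
    {"dx": 0.84,"dy": -0.77,"rz": 0.125},
    {"dx": 0.84,"dy": -0.77,"rz": 0.125}
  ],
  "gripper": -1
}}

```text
validation failed for argument at $.st...
```

{"op": "carry_out", "data": {
  "steps": [
    {"dx": 0.84,"dy": -0.77,"dz": 0.0,"rx": 0.0,"ry": 0.0,"rz": 0.125},
    {"dx": 0.84,"dy": -0.77,"dz": 0.0,"rx": 0.0,"ry": 0.0,"rz": 0.125},
    {"dx": 0.84,"dy": -0.77,"dz": 0.0,"rx": 0.0,"ry": 0.0,"rz": 0.125},
    {"dx": 0.84,"dy": -0.77,"dz": 0.0,"rx": 0.0,"ry": 0.0,"rz": 0.125},
    {"dx": 0.84,"dy": -0.77,"dz": 0.0,"rx": 0.0,"ry": 0.0,"rz": 0.125},
    {"dx": 0.84,"dy": -0.77,"dz": 0.0,"rx": 0.0,"ry": 0.0,"rz": 0.125},
    {"dx": 0.84,"dy": -0.77,"dz": 0.0,"rx": 0.0,"ry": 0.0,"rz": 0.125},
    {"dx": 0.84,"dy": -0.77,"dz": 0.0,"rx": 0.0,"ry": 0.0,"rz": 0.125}
  ],
  "gripper": -1
}}

```text
clock: 2.5
ee_pos: [0.3538, -0.4185, 0.189]
tool_rot: [[1.0, -0.002, -0.0], [-0.002, -1.0, -0.001], [-0.0, 0.001, -1.0]]
contact_force: [-0.0, -0.3, -0.8]
finger_gap: 0.031
grasp_force: 0.0
```

{"op": "carry_out", "data": {
  "steps": [
    {"dx": 0.48,"dy": -1.0,"dz": 0.0,"rx": 0.0,"ry": 0.0,"rz": 0.0},
    {"dx": 0.48,"dy": -1.0,"dz": 0.0,"rx": 0.0,"ry": 0.0,"rz": 0.0},
    {"dx": 0.48,"dy": -1.0,"dz": 0.0,"rx": 0.0,"ry": 0.0,"rz": 0.0},
    {"dx": 0.48,"dy": -1.0,"dz": 0.0,"rx": 0.0,"ry": 0.0,"rz": 0.0},
    {"dx": 0.48,"dy": -1.0,"dz": 0.0,"rx": 0.0,"ry": 0.0,"rz": 0.0},
    {"dx": 0.48,"dy": -1.0,"dz": 0.0,"rx": 0.0,"ry": 0.0,"rz": 0.0},
    {"dx": 0.48,"dy": -1.0,"dz": 0.2,"rx": 0.0,"ry": 0.0,"rz": 0.0},
    {"dx": 0.48,"dy": -1.0,"dz": 0.4,"rx": 0.0,"ry": 0.0,"rz": 0.0},
    {"dx": 0.48,"dy": -1.0,"dz": 0.575,"rx": 0.0,"ry": 0.0,"rz": 0.0},
    {"dx": 0.48,"dy": -1.0,"dz": 0.575,"rx": 0.0,"ry": 0.0,"rz": 0.0}
  ],
  "gripper": -1
}}

```text
clock: 3.5
ee_pos: [0.446, -0.2181, 0.0697]
tool_rot: [[1.0, -0.004, -0.01], [-0.004, -1.0, 0.003], [-0.01, -0.003, -1.0]]
contact_force: [-0.8, 0.4, -0.8]
finger_gap: 0.0006
grasp_force: 0.0
```

```bash
python3 - <<'E'
from m import *
s=arm.sense();print(s["clock"],s["ee_pos"],s["finger_gap"])
hub=np.array([.541,-.187]);o=None
for a in range(0,96,10):
    a=min(a,93)
    t=np.radians(163-a);u=np.array([np.cos(t),np.sin(t)]);f=np.array([u[1],-u[0]])
    off=.011+9.5e-3*abs(f[0])+.015*abs(f[1]);p=hub+.075*u-off*f
    d=p-s["ee_pos"][:2];print(a,p.round(3),"dx",(d[0]/.2).round(3),"dy",(-d[1]/.2).round(3))
cv2.imwrite("pics/top1.png",cv2.cvtColor(cv2.resize(arm.get_image("top")[140:270,230:400],None,fx=4,fy=4),cv2.COLOR_RGB2BGR))
E
```

```text
3.5 [ 0.44603132 -0.2181365   0.06971795] 0.0005936129111089349
0 [ 0.461 -0.192] dx 0.075 dy -0.131
10 [ 0.461 -0.179] dx 0.076 dy -0.198
20 [ 0.464 -0.165] dx 0.089 dy -0.267
30 [ 0.469 -0.151] dx 0.116 dy -0.334
40 [ 0.477 -0.139] dx 0.157 dy -0.396
50 [ 0.488 -0.128] dx 0.21 dy -0.451
60 [ 0.501 -0.119] dx 0.275 dy -0.494
70 [ 0.516 -0.113] dx 0.349 dy -0.525
80 [ 0.528 -0.11 ] dx 0.41 dy -0.541
90 [ 0.54  -0.108] dx 0.467 dy -0.55
```

View pics/top1.png

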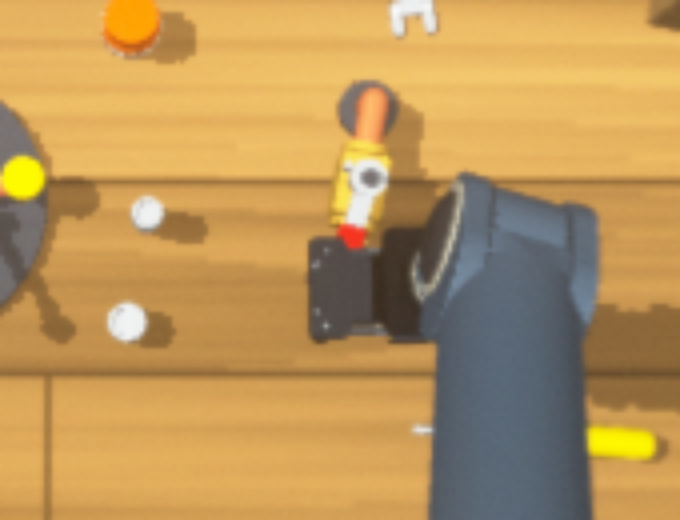

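The arm is beside the lever at the right height, with its body clear of the hub. Start pushing along the arc.

{"op": "carry_out", "data": {
  "steps": [
    {"dx": 0.06,"dy": -0.07,"dz": 0.0,"rx": 0.0,"ry": 0.0,"rz": 0.0},
    {"dx": 0.06,"dy": -0.13,"dz": 0.0,"rx": 0.0,"ry": 0.0,"rz": 0.0},
    {"dx": 0.06,"dy": -0.2,"dz": 0.0,"rx": 0.0,"ry": 0.0,"rz": 0.0},
    {"dx": 0.07,"dy": -0.27,"dz": 0.0,"rx": 0.0,"ry": 0.0,"rz": 0.0},
    {"dx": 0.1,"dy": -0.335,"dz": 0.0,"rx": 0.0,"ry": 0.0,"rz": 0.0},
    {"dx": 0.14,"dy": -0.395,"dz": 0.0,"rx": 0.0,"ry": 0.0,"rz": 0.0},
    {"dx": 0.19,"dy": -0.45,"dz": 0.0,"rx": 0.0,"ry": 0.0,"rz": 0.0},
    {"dx": 0.255,"dy": -0.495,"dz": 0.0,"rx": 0.0,"ry": 0.0,"rz": 0.0},
    {"dx": 0.33,"dy": -0.525,"dz": 0.0,"rx": 0.0,"ry": 0.0,"rz": 0.0},
    {"dx": 0.33,"dy": -0.525,"dz": 0.0,"rx": 0.0,"ry": 0.0,"rz": 0.0}
  ]
}}

```text
clock: 4.55
ee_pos: [0.5197, -0.1107, 0.0741]
tool_rot: [[1.0, 0.002, 0.003], [0.002, -1.0, 0.0], [0.003, -0.0, -1.0]]
contact_force: [-0.2, -0.6, 0.0]
finger_gap: 0.0005
grasp_force: 0.0
```

```bash
python3 - <<'E'
from m import *
measure()
cv2.imwrite("pics/scene2.png",cv2.cvtColor(cv2.resize(arm.get_image("scene")[80:250,130:370],None,fx=3,fy=3),cv2.COLOR_RGB2BGR))
E
```

```text
top {'yellow': array([0.5504, 0.0929]), 'blue': array([0.6331, 0.1811]), 'green': array([0.5707, 0.2841])}
 selector [ 0.5344  0.1913 -0.1051] res 0.0008  yellow [0.5501 0.0926]
 red 45 [0.4496 0.1499 0.098 ] axis deg -153.2 ends [0.463 0.157] [0.438 0.144]
scene {'blue': array([0.6415, 0.1877]), 'green': array([0.5778, 0.2922])}
 selector [ 0.542   0.1987 -0.1069] res 0.0003  yellow [0.5574 0.0999]
4.65 [ 0.5168 -0.1122  0.0735] [-0.3 -0.1 -0. ]
```

View pics/scene2.png

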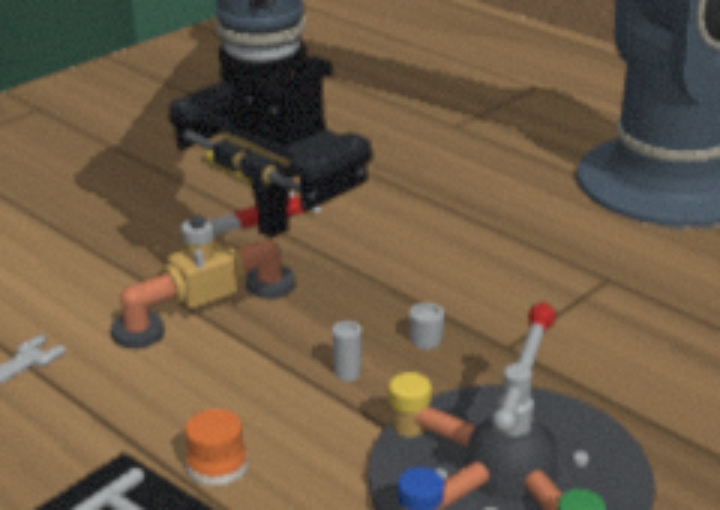

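```bash
python3 - <<'E'
from m import *
def proj(cam,X):
    c=arm.get_calibration(cam);r,_=cv2.Rodrigues(np.array(c["R"]))
    return cv2.projectPoints(np.array([X],float),r,np.array(c["t"],float),np.array(c["K"]),np.array(c["dist_coeffs"],float))[0].ravel()
s=arm.sense();print("tcp crop",(proj("scene",s["ee_pos"])-[130,80])*3)
for a in(163,143,123,103,93):
    t=np.radians(a);u=np.array([np.cos(t),np.sin(t),0])
    print(a,(proj("scene",np.array([.541,-.187,.091])+.11*u)-[130,80])*3)
print("hub",(proj("scene",[.541,-.187,.104])-[130,80])*3)
for n in("lever_end","lever_hub","key_tip"):
    for c in("scene","top"):
        for r in arm.tip_of(c,n)[:2]: print(n,c,round(r["p"],2),(np.array([r["position"][1]*512,r["position"][0]*384])-[130,80])*3,atz(c,r["position"],.091 if n[0]=="l" else .1).round(3))
cv2.imwrite("pics/top3.png",cv2.cvtColor(cv2.resize(arm.get_image("top")[140:270,230:400],None,fx=4,fy=4),cv2.COLOR_RGB2BGR))
E
```

```text
tcp crop [273.01170612 260.79479468]
163 [302.84456632 199.34810198]
143 [314.09902338 217.36915577]
123 [312.03706446 237.53719452]
103 [295.8747611  257.48198959]
93 [282.77197226 266.52665286]
hub [199.34108886 215.50771197]
lever_end scene 0.52 [303.0432 198.912 ] [ 0.435 -0.155  0.091]
lever_hub scene 0.72 [206.4288 308.1216] [ 0.627 -0.076  0.091]
lever_hub scene 0.53 [193.8336 227.136 ] [ 0.545 -0.192  0.091]
lever_hub top 0.57 [596.112  129.9072] [ 0.752 -0.215  0.091]
key_tip scene 0.51 [547.5744 302.7072] [0.429 0.143 0.1  ]
key_tip top 0.55 [253.2768 416.4096] [0.434 0.158 0.1  ]
```

View pics/top3.png

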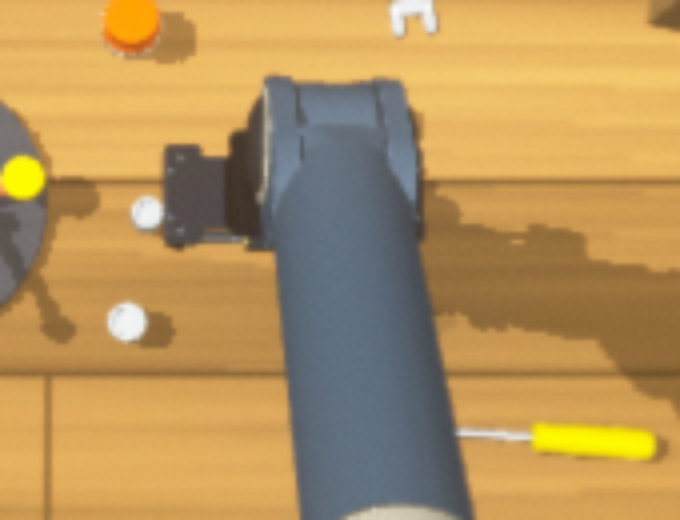

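The finger went over without turning the lever, which is still at 163°. The tip appears at (272,232), but the reported TCP projects to (273,261), so I'll check that closely.

```bash
python3 - <<'E'
from m import *
cv2.imwrite("pics/scene4.png",cv2.cvtColor(cv2.resize(arm.get_image("scene")[105:180,180:260],None,fx=7,fy=7,interpolation=cv2.INTER_CUBIC),cv2.COLOR_RGB2BGR))
s=arm.sense();print(s["ee_pos"],s["joints"],s["finger_gap"])
E
```

```text
[ 0.51648556 -0.11225399  0.07393306] [ 0.30622359  0.37832862 -0.21346838  1.98579156  0.11077014  0.78825384
 -1.54197008] 0.0005420889499581338
```

View pics/scene4.png

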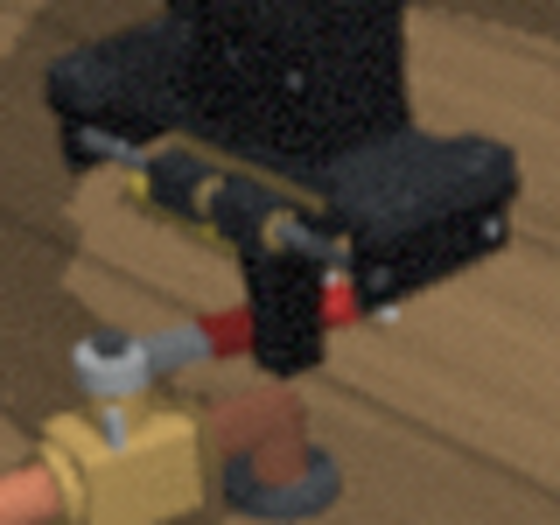

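```bash
python3 - <<'E'
from m import *
for z in(.0735,.085,.095,.1,.105):print(z,atz("scene",[157.9/384,220.7/512],z).round(3))
for z in(.14,.17,.2):print("left end now",z,atz("top",[189/384,271/512],z).round(3),"before",atz("top",[212.5/384,307.5/512],z).round(3))
E
```

```text
0.0735 [ 0.483 -0.15   0.074]
0.085 [ 0.495 -0.135  0.085]
0.095 [ 0.507 -0.123  0.095]
0.1 [ 0.512 -0.116  0.1  ]
0.105 [ 0.518 -0.11   0.105]
left end now 0.14 [ 0.524 -0.021  0.14 ] before [ 0.451 -0.134  0.14 ]
left end now 0.17 [ 0.52 -0.02  0.17] before [ 0.449 -0.13   0.17 ]
left end now 0.2 [ 0.516 -0.019  0.2  ] before [ 0.446 -0.126  0.2  ]
```

Horizontal position agrees, but the fingertip is really at about z 0.10, some 28 mm above the reported height, so it cleared the 98 mm lever top. I'll go back over the lever, lower further and verify before pushing.

{"op": "carry_out", "data": {
  "steps": [
    {"dx": 0.0,"dy": 0.0,"dz": -0.15,"rx": 0.0,"ry": 0.0,"rz": 0.0},
    {"dx": -0.16,"dy": 0.25,"dz": -0.15,"rx": 0.0,"ry": 0.0,"rz": 0.0},
    {"dx": -0.33,"dy": 0.45,"dz": -0.15,"rx": 0.0,"ry": 0.0,"rz": 0.0},
    {"dx": -0.33,"dy": 0.54,"dz": -0.15,"rx": 0.0,"ry": 0.0,"rz": 0.0},
    {"dx": -0.33,"dy": 0.54,"dz": -0.15,"rx": 0.0,"ry": 0.0,"rz": 0.0},
    {"dx": -0.33,"dy": 0.54,"dz": 0.0,"rx": 0.0,"ry": 0.0,"rz": 0.0},
    {"dx": -0.33,"dy": 0.54,"dz": 0.11,"rx": 0.0,"ry": 0.0,"rz": 0.0},
    {"dx": -0.33,"dy": 0.54,"dz": 0.11,"rx": 0.0,"ry": 0.0,"rz": 0.0},
    {"dx": -0.33,"dy": 0.54,"dz": 0.11,"rx": 0.0,"ry": 0.0,"rz": 0.0}
  ]
}}

```text
clock: 6.0
ee_pos: [0.4512, -0.2193, 0.0521]
tool_rot: [[1.0, 0.001, 0.0], [0.001, -1.0, 0.0], [0.0, -0.0, -1.0]]
contact_force: [-0.3, -0.1, 0.3]
finger_gap: 0.0004
grasp_force: 0.0
```

```bash
python3 - <<'E'
from m import *
s=arm.sense();print(s["ee_pos"],s["contact_force"])
cv2.imwrite("pics/scene5.png",cv2.cvtColor(cv2.resize(arm.get_image("scene")[85:185,150:270],None,fx=5,fy=5,interpolation=cv2.INTER_CUBIC),cv2.COLOR_RGB2BGR))
c=arm.get_calibration("scene");r,_=cv2.Rodrigues(np.array(c["R"]))
for z in(0,.028):
    p=cv2.projectPoints(np.array([s["ee_pos"]])+[0,0,z],r,np.array(c["t"],float),np.array(c["K"]),np.array(c["dist_coeffs"],float))[0].ravel();print((p-[150,85])*5)
E
```

```text
[ 0.45116326 -0.21932685  0.05207312] [-0.31136807 -0.12870839  0.31752345]
[317.82978676 336.6146296 ]
[314.88101803 296.88553092]
```

View pics/scene5.png

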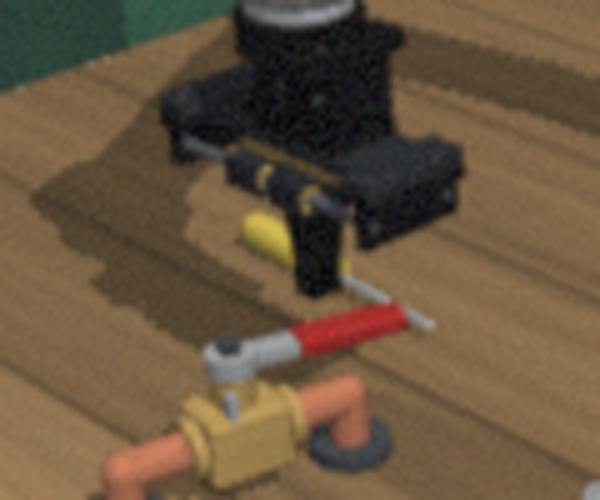

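The tip at (317,295) confirms the 28 mm offset, so it is now truly about 80 mm high, which is level with the lever. Push.

{"op": "carry_out", "data": {
  "steps": [
    {"dx": 0.05,"dy": -0.07,"dz": 0.01,"rx": 0.0,"ry": 0.0,"rz": 0.0},
    {"dx": 0.05,"dy": -0.13,"dz": 0.01,"rx": 0.0,"ry": 0.0,"rz": 0.0},
    {"dx": 0.05,"dy": -0.2,"dz": 0.01,"rx": 0.0,"ry": 0.0,"rz": 0.0},
    {"dx": 0.06,"dy": -0.27,"dz": 0.01,"rx": 0.0,"ry": 0.0,"rz": 0.0},
    {"dx": 0.09,"dy": -0.335,"dz": 0.01,"rx": 0.0,"ry": 0.0,"rz": 0.0},
    {"dx": 0.13,"dy": -0.395,"dz": 0.01,"rx": 0.0,"ry": 0.0,"rz": 0.0},
    {"dx": 0.18,"dy": -0.45,"dz": 0.01,"rx": 0.0,"ry": 0.0,"rz": 0.0},
    {"dx": 0.245,"dy": -0.495,"dz": 0.01,"rx": 0.0,"ry": 0.0,"rz": 0.0},
    {"dx": 0.32,"dy": -0.525,"dz": 0.01,"rx": 0.0,"ry": 0.0,"rz": 0.0},
    {"dx": 0.32,"dy": -0.525,"dz": 0.01,"rx": 0.0,"ry": 0.0,"rz": 0.0}
  ]
}}

```text
clock: 7.05
ee_pos: [0.5177, -0.113, 0.0499]
tool_rot: [[1.0, 0.003, 0.003], [0.003, -1.0, 0.001], [0.003, -0.001, -1.0]]
contact_force: [1.0, 1.0, -0.5]
finger_gap: 0.0006
grasp_force: 0.0
```

```bash
python3 - <<'E'
from m import *
measure()
for r in arm.tip_of("scene","lever_end")[:2]: 
    p=atz("scene",r["position"],.091);d=p[:2]-[.541,-.187];print(round(r["p"],2),p.round(3),np.degrees(np.arctan2(d[1],d[0])),np.hypot(*d))
E
```

```text
top {'yellow': array([0.5503, 0.0928]), 'blue': array([0.6331, 0.1811]), 'green': array([0.571 , 0.2842])}
 selector [ 0.5345  0.1914 -0.1068] res 0.0008  yellow [0.5499 0.0926]
 red 47 [0.4493 0.1496 0.098 ] axis deg -151.3 ends [0.463 0.157] [0.437 0.143]
scene {'blue': array([0.6416, 0.1879]), 'green': array([0.5781, 0.2922])}
 selector [ 0.5421  0.1988 -0.1075] res 0.0001  yellow [0.5575 0.1   ]
7.15 [ 0.5154 -0.1143  0.0496] [-0.3  0.2 -0.6]
0.84 [ 0.541 -0.085  0.091] 90.119615538164 0.10219993270369956
```

The lever turned to about 90°, and the stop is at about 73°. Finish with a gentle push.

{"op": "carry_out", "data": {
  "steps": [
    {"dx": 0.04,"dy": -0.01,"dz": 0.0,"rx": 0.0,"ry": 0.0,"rz": 0.0},
    {"dx": 0.08,"dy": -0.02,"dz": 0.0,"rx": 0.0,"ry": 0.0,"rz": 0.0},
    {"dx": 0.11,"dy": -0.02,"dz": 0.0,"rx": 0.0,"ry": 0.0,"rz": 0.0},
    {"dx": 0.13,"dy": -0.02,"dz": 0.0,"rx": 0.0,"ry": 0.0,"rz": 0.0},
    {"dx": 0.14,"dy": -0.02,"dz": 0.0,"rx": 0.0,"ry": 0.0,"rz": 0.0},
    {"dx": 0.14,"dy": -0.02,"dz": 0.0,"rx": 0.0,"ry": 0.0,"rz": 0.0},
    {"dx": 0.14,"dy": -0.02,"dz": 0.0,"rx": 0.0,"ry": 0.0,"rz": 0.0}
  ]
}}

```text
clock: 7.9
ee_pos: [0.5388, -0.1112, 0.0493]
tool_rot: [[1.0, -0.001, -0.008], [-0.001, -1.0, 0.0], [-0.008, -0.0, -1.0]]
contact_force: [-9.4, -0.8, 5.1]
finger_gap: 0.0005
grasp_force: 4.4
```

```bash
python3 - <<'E'
from m import *
for i in range(2):
  for r in arm.tip_of("scene","lever_end")[:1]: 
    p=atz("scene",r["position"],.091);d=p[:2]-[.541,-.187];print(round(r["p"],2),p.round(3),np.degrees(np.arctan2(d[1],d[0])),np.hypot(*d))
s=arm.sense();print(s["ee_pos"],s["contact_force"])
E
```

```text
0.84 [ 0.541 -0.085  0.091] 90.119615538164 0.10219993270369956
0.84 [ 0.541 -0.085  0.091] 90.119615538164 0.10219993270369956
[ 0.53886375 -0.11119615  0.04930218] [-9.5833785  -0.83170783  5.45630189]
```

It meets 9.4 N of resistance, which is at the stop. Back off, lift and look with a fresh picture.

{"op": "carry_out", "data": {
  "steps": [
    {"dx": -0.1,"dy": 0.0,"dz": 0.0,"rx": 0.0,"ry": 0.0,"rz": 0.0},
    {"dx": -0.25,"dy": 0.0,"dz": 0.0,"rx": 0.0,"ry": 0.0,"rz": 0.0},
    {"dx": -0.35,"dy": 0.0,"dz": -0.2,"rx": 0.0,"ry": 0.0,"rz": 0.0},
    {"dx": -0.35,"dy": 0.0,"dz": -0.45,"rx": 0.0,"ry": 0.0,"rz": 0.0},
    {"dx": -0.35,"dy": -0.2,"dz": -0.6,"rx": 0.0,"ry": 0.0,"rz": 0.0},
    {"dx": -0.35,"dy": -0.45,"dz": -0.6,"rx": 0.0,"ry": 0.0,"rz": 0.0},
    {"dx": -0.35,"dy": -0.7,"dz": -0.6,"rx": 0.0,"ry": 0.0,"rz": 0.0},
    {"dx": -0.35,"dy": -0.95,"dz": -0.6,"rx": 0.0,"ry": 0.0,"rz": 0.0},
    {"dx": -0.35,"dy": -1.0,"dz": -0.6,"rx": 0.0,"ry": 0.0,"rz": 0.0},
    {"dx": -0.35,"dy": -1.0,"dz": -0.6,"rx": 0.0,"ry": 0.0,"rz": 0.0}
  ]
}}

```text
clock: 9.0
ee_pos: [0.4732, 0.0919, 0.1704]
tool_rot: [[1.0, 0.005, 0.002], [0.005, -1.0, 0.001], [0.002, -0.001, -1.0]]
contact_force: [0.1, -0.9, 0.5]
finger_gap: 0.0009
grasp_force: 0.0
```

```bash
python3 - <<'E'
from m import *
measure()
for c in("scene","top"):
  for r in arm.tip_of(c,"lever_end")[:1]: 
    p=atz(c,r["position"],.091);d=p[:2]-[.541,-.187];print(c,round(r["p"],2),p.round(3),np.degrees(np.arctan2(d[1],d[0])),np.hypot(*d))
E
```

```text
top {'blue': array([0.6335, 0.1811]), 'green': array([0.5709, 0.284 ])}
 selector [ 0.5344  0.1913 -0.1073] res 0.0006  yellow [0.5498 0.0924]
 red 57 [ 0.559  -0.1138  0.098 ] axis deg 78.0 ends [ 0.552 -0.144] [ 0.565 -0.085]
scene {'blue': array([0.6415, 0.1877]), 'green': array([0.5777, 0.2919])}
 selector [ 0.542   0.1984 -0.105 ] res 0.0002  yellow [0.5576 0.0996]
9.1 [0.4731 0.0879 0.1699] [-0.2 -0.6 -0.2]
scene 0.51 [ 0.561 -0.086  0.091] 78.82729423766442 0.1034452808042461
top 0.75 [ 0.572 -0.084  0.091] 73.08532786087781 0.10791605114576525
```

{"op": "carry_out", "data": {
  "steps": [
    {"dx": -0.1,"dy": -0.2,"dz": 0.0,"rx": 0.0,"ry": 0.0,"rz": 0.0},
    {"dx": -0.1,"dy": -0.4,"dz": 0.0,"rx": 0.0,"ry": 0.0,"rz": 0.0},
    {"dx": -0.1,"dy": -0.58,"dz": 0.0,"rx": 0.0,"ry": 0.0,"rz": 0.0},
    {"dx": -0.1,"dy": -0.58,"dz": 0.0,"rx": 0.0,"ry": 0.0,"rz": 0.0},
    {"dx": -0.1,"dy": -0.58,"dz": 0.0,"rx": 0.0,"ry": 0.0,"rz": 0.0}
  ]
}}

```text
clock: 9.7
ee_pos: [0.453, 0.204, 0.1696]
tool_rot: [[1.0, -0.001, -0.0], [-0.001, -1.0, -0.001], [-0.0, 0.001, -1.0]]
contact_force: [0.8, -0.9, 0.2]
finger_gap: 0.0004
grasp_force: 0.0
```

```bash
python3 - <<'E'
from m import *
measure()
for n in ("lever_end","lever_hub"):
 for c in("scene","top"):
  for r in arm.tip_of(c,n)[:1]: 
    p=atz(c,r["position"],.091);d=p[:2]-[.541,-.187];print(n,c,round(r["p"],2),p.round(3),np.degrees(np.arctan2(d[1],d[0])),np.hypot(*d))
cv2.imwrite("pics/top6.png",cv2.cvtColor(cv2.resize(arm.get_image("top")[140:250,160:360],None,fx=4,fy=4,interpolation=cv2.INTER_CUBIC),cv2.COLOR_RGB2BGR))
E
```

```text
top {'yellow': array([0.5503, 0.0928]), 'blue': array([0.6331, 0.1811])}
 selector [ 0.5338  0.1913 -0.0991] res 0.0003  yellow [0.55   0.0926]
 red 15 [ 0.5585 -0.1076  0.098 ] axis deg 84.8 ends [ 0.557 -0.121] [ 0.56  -0.092]
 red 9 [ 0.5538 -0.1344  0.098 ] axis deg -172.5 ends [ 0.559 -0.134] [ 0.548 -0.135]
scene {'blue': array([0.6417, 0.1878]), 'green': array([0.5777, 0.2917])}
 selector [ 0.5421  0.1982 -0.1029] res 0.0001  yellow [0.558  0.0995]
9.8 [0.4531 0.2026 0.1695] [ 0.4  0.9 -0. ]
lever_end scene 0.73 [ 0.569 -0.085  0.091] 74.52418338389856 0.10542728630644947
lever_end top 0.79 [ 0.57  -0.077  0.091] 75.37637725607708 0.11378480799097256
lever_hub scene 0.59 [ 0.549 -0.186  0.091] 4.929076801472485 0.008170820819191198
lever_hub top 0.69 [ 0.541 -0.199  0.091] -88.75481237251958 0.012363025532073023
```

View pics/top6.png

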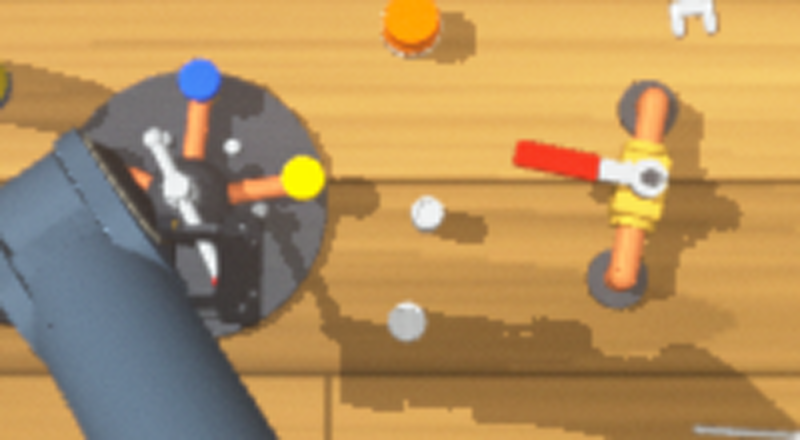

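```bash
python3 - <<'E'
from m import *
def ax(im,lo,z,xy,r,tag,s=1.):
    h=cv2.cvtColor(im,cv2.COLOR_RGB2HSV).astype(int);H,S,V=h[...,0],h[...,1],h[...,2]
    m=lo(H,S,V);q=np.array([atz("top",[(a+.5)/im.shape[0],(b+.5)/im.shape[1]],z)[:2] for a,b in np.argwhere(m)])
    q=q[np.hypot(*(q-xy).T)<r];w,E=np.linalg.eigh(np.cov(q.T));a=E[:,1];print(tag,len(q),q.mean(0).round(4),np.degrees(np.arctan2(a[1],a[0]))%180,np.sqrt(w*12).round(3))
old=cv2.cvtColor(cv2.imread("pics/top0.png"),cv2.COLOR_BGR2RGB);new=arm.get_image("top")
red=lambda H,S,V:((H<5)|(H>172))&(S>165)&(V>80)
cop=lambda H,S,V:(H>3)&(H<12)&(S>100)&(S<190)&(V>120)
for n,i,c in(("old",old,(.47,-.165)),("new",new,(.56,-.115))):
    ax(i,red,.098,c,.07,n+" red");
ax(new,cop,.05,(.541,-.187),.1,"pipe")
E
```

```text
old red 282 [ 0.4721 -0.1643] 162.30131041516677 [0.02  0.064]
new red 104 [ 0.5588 -0.1151] 78.08167697387658 [0.017 0.065]
pipe 73 [ 0.5365 -0.1809] 168.88273290408756 [0.072 0.237]
```

```bash
python3 - <<'E'
from m import *
a=atz("top",[166.9/384,322/512],.003);b=atz("top",[209.6/384,314.2/512],.003);d=b-a;print(a,b,np.degrees(np.arctan2(d[1],d[0])),np.hypot(*d[:2]))
im=arm.get_image("top")
a=atz("top",[(140+25)/384,(160+163.2)/512],.045);b=atz("top",[(140+68.5)/384,(160+156)/512],.045);d=b-a;print(np.degrees(np.arctan2(d[1],d[0])))
sub=im[150:225,300:335];h=cv2.cvtColor(sub,cv2.COLOR_RGB2HSV).astype(int)
m=(h[...,0]<12)&(h[...,1]>90)&(h[...,1]<200)&(h[...,2]>110)
n,l,st,ce=cv2.connectedComponentsWithStats(m.astype(np.uint8));print([(s[4],(c+.5).round(1)) for s,c in zip(st[1:],ce[1:]) if s[4]>8])
big=sorted([(s[4],tuple(c+.5)) for s,c in zip(st[1:],ce[1:])])[-2:]
p=[atz("top",[(c[1]+150)/384,(c[0]+300)/512],.05) for _,c in big];d=p[0]-p[1];print(p,np.degrees(np.arctan2(d[1],d[0]))%180)
E
```

```text
[ 0.62145828 -0.2037352   0.003     ] [ 0.47242895 -0.17378754  0.003     ] 168.6376609144885 0.15200856993460743
169.54759723162817
[(np.int32(11), array([20.1, 16. ])), (np.int32(18), array([26. , 18.4])), (np.int32(10), array([ 8.9, 32. ])), (np.int32(36), array([15.4, 58.9]))]
[array([ 0.60702329, -0.20944738,  0.05      ]), array([ 0.47050299, -0.17105894,  0.05      ])] 164.29443211197582
```

The pipe bears 168.6°, so shut is 78.6°. The lever is at 78.1°, so it is against its stop. Now I'll lower the finger behind the key's long arm and compute the arc.

{"op": "carry_out", "data": {
  "steps": [
    {"dx": 0.0,"dy": 0.0,"dz": 0.2,"rx": 0.0,"ry": 0.0,"rz": 0.0},
    {"dx": 0.0,"dy": 0.0,"dz": 0.4,"rx": 0.0,"ry": 0.0,"rz": 0.0},
    {"dx": 0.0,"dy": 0.0,"dz": 0.56,"rx": 0.0,"ry": 0.0,"rz": 0.0},
    {"dx": 0.0,"dy": 0.0,"dz": 0.56,"rx": 0.0,"ry": 0.0,"rz": 0.0},
    {"dx": 0.0,"dy": 0.0,"dz": 0.56,"rx": 0.0,"ry": 0.0,"rz": 0.0}
  ]
}}

```text
clock: 10.65
ee_pos: [0.4529, 0.2053, 0.0582]
tool_rot: [[1.0, 0.0, -0.0], [0.0, -1.0, 0.0], [-0.0, -0.0, -1.0]]
contact_force: [-0.0, -0.5, -0.1]
finger_gap: 0.0005
grasp_force: 0.0
```

```bash
python3 - <<'E'
from m import *
s=arm.sense();print(s["clock"],s["ee_pos"],s["contact_force"])
H=np.array([.5344,.1913])
for a in list(range(206,280,8))+[279]:
    t=np.radians(a);u=np.array([np.cos(t),np.sin(t)]);f=np.array([-u[1],u[0]])
    p=H+.062*u-(.006+.007*abs(f[0])+.010*abs(f[1]))*f
    d=p-s["ee_pos"][:2];print(a,p.round(3),"dx",(d[0]/.2).round(3),"dy",(-d[1]/.2).round(3))
cv2.imwrite("pics/scene7.png",cv2.cvtColor(cv2.resize(arm.get_image("scene")[110:260,210:370],None,fx=4,fy=4,interpolation=cv2.INTER_CUBIC),cv2.COLOR_RGB2BGR))
E
```

```text
10.65 [0.45285817 0.20525113 0.0582336 ] [-0.00602563 -0.51759214 -0.07700466]
206 [0.471 0.18 ] dx 0.09 dy 0.125
214 [0.473 0.172] dx 0.1 dy 0.168
222 [0.476 0.163] dx 0.117 dy 0.21
230 [0.481 0.155] dx 0.14 dy 0.25
238 [0.487 0.148] dx 0.17 dy 0.287
246 [0.494 0.141] dx 0.206 dy 0.319
254 [0.502 0.136] dx 0.248 dy 0.346
262 [0.512 0.132] dx 0.294 dy 0.367
270 [0.521 0.129] dx 0.343 dy 0.38
278 [0.529 0.128] dx 0.38 dy 0.387
279 [0.53  0.128] dx 0.385 dy 0.387
```

View pics/scene7.png

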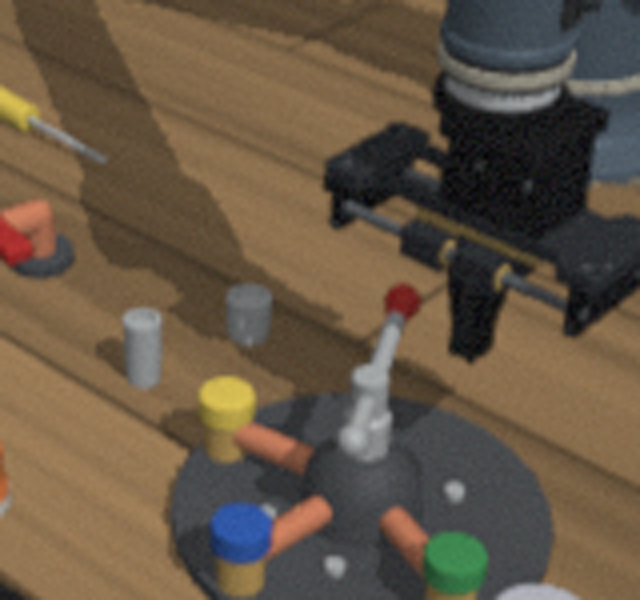

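The finger is beside the long arm at ball height, and its body is well above the key. Push anticlockwise to about 262°.

{"op": "carry_out", "data": {
  "steps": [
    {"dx": 0.09,"dy": 0.07,"dz": 0.0,"rx": 0.0,"ry": 0.0,"rz": 0.0},
    {"dx": 0.09,"dy": 0.125,"dz": 0.0,"rx": 0.0,"ry": 0.0,"rz": 0.0},
    {"dx": 0.1,"dy": 0.17,"dz": 0.0,"rx": 0.0,"ry": 0.0,"rz": 0.0},
    {"dx": 0.115,"dy": 0.21,"dz": 0.0,"rx": 0.0,"ry": 0.0,"rz": 0.0},
    {"dx": 0.14,"dy": 0.25,"dz": 0.0,"rx": 0.0,"ry": 0.0,"rz": 0.0},
    {"dx": 0.17,"dy": 0.285,"dz": 0.0,"rx": 0.0,"ry": 0.0,"rz": 0.0},
    {"dx": 0.205,"dy": 0.32,"dz": 0.0,"rx": 0.0,"ry": 0.0,"rz": 0.0},
    {"dx": 0.25,"dy": 0.345,"dz": 0.0,"rx": 0.0,"ry": 0.0,"rz": 0.0},
    {"dx": 0.295,"dy": 0.365,"dz": 0.0,"rx": 0.0,"ry": 0.0,"rz": 0.0},
    {"dx": 0.295,"dy": 0.365,"dz": 0.0,"rx": 0.0,"ry": 0.0,"rz": 0.0}
  ]
}}

```text
clock: 11.7
ee_pos: [0.5132, 0.1306, 0.0576]
tool_rot: [[1.0, -0.002, 0.001], [-0.002, -1.0, -0.001], [0.001, 0.001, -1.0]]
contact_force: [0.1, -0.6, -0.3]
finger_gap: 0.0005
grasp_force: 0.0
```

```bash
cat > k.py <<'E'
from m import *
H=np.array([.5344,.1913])
measure()
for c in("top","scene"):
    for r in arm.tip_of(c,"key_tip")[:2]:
        p=atz(c,r["position"],.1)[:2];d=p-H;print(c,"tip",round(r["p"],2),p.round(4),"bearing",np.degrees(np.arctan2(d[1],d[0])).round(1)%360,"r",np.hypot(*d).round(3))
E
python3 k.py
```

```text
top {'yellow': array([0.5447, 0.0824]), 'blue': array([0.6351, 0.1826]), 'green': array([0.5705, 0.2841])}
 selector [ 0.5332  0.1885 -0.1082] res 0.0073  yellow [0.5485 0.0897]
 red 71 [ 0.5584 -0.1157  0.098 ] axis deg 78.8 ends [ 0.553 -0.144] [ 0.564 -0.085]
scene {'blue': array([0.6414, 0.1878]), 'green': array([0.5783, 0.2921])}
 selector [ 0.542   0.1989 -0.1105] res 0.0001  yellow [0.557 0.1  ]
11.8 [0.5121 0.1312 0.0576] [-0.4  0.5 -0.9]
scene tip 0.69 [0.7179 0.4187] bearing 51.1 r 0.292
scene tip 0.63 [0.5416 0.1052] bearing 274.8 r 0.086
```

{"op": "carry_out", "data": {
  "steps": [
    {"dx": -0.15,"dy": 0.0,"dz": 0.0,"rx": 0.0,"ry": 0.0,"rz": 0.0},
    {"dx": -0.3,"dy": 0.0,"dz": 0.0,"rx": 0.0,"ry": 0.0,"rz": 0.0},
    {"dx": -0.3,"dy": -0.2,"dz": -0.2,"rx": 0.0,"ry": 0.0,"rz": 0.0},
    {"dx": -0.3,"dy": -0.4,"dz": -0.3,"rx": 0.0,"ry": 0.0,"rz": 0.0},
    {"dx": -0.3,"dy": -0.6,"dz": -0.3,"rx": 0.0,"ry": 0.0,"rz": 0.0},
    {"dx": -0.3,"dy": -0.6,"dz": -0.3,"rx": 0.0,"ry": 0.0,"rz": 0.0},
    {"dx": -0.3,"dy": -0.6,"dz": -0.3,"rx": 0.0,"ry": 0.0,"rz": 0.0}
  ]
}}

```text
clock: 12.6
ee_pos: [0.451, 0.2526, 0.1178]
tool_rot: [[1.0, 0.003, -0.0], [0.003, -1.0, -0.001], [-0.0, 0.001, -1.0]]
contact_force: [-0.7, -1.0, 0.7]
finger_gap: 0.0003
grasp_force: 0.0
```

```bash
python3 k.py
```

```text
top {'yellow': array([0.5535, 0.0923]), 'blue': array([0.6333, 0.1811]), 'green': array([0.5703, 0.2838])}
 selector [ 0.5353  0.1902 -0.0891] res 0.0016  yellow [0.5525 0.0917]
 red 9 [ 0.5624 -0.0986  0.098 ] axis deg 61.3 ends [ 0.557 -0.108] [ 0.566 -0.091]
 red 32 [0.5239 0.0967 0.098 ] axis deg 84.4 ends [0.523 0.085] [0.525 0.111]
scene {'blue': array([0.6417, 0.1878]), 'green': array([0.5779, 0.292 ])}
 selector [ 0.5421  0.1985 -0.1052] res 0.0002  yellow [0.5577 0.0997]
12.7 [0.4514 0.2504 0.1173] [-0.8 -0.8 -0.3]
top tip 0.77 [0.5187 0.0924] bearing 261.0 r 0.1
top tip 0.61 [ 0.5468 -0.198 ] bearing 271.8 r 0.389
scene tip 0.62 [0.5275 0.1   ] bearing 265.7 r 0.092
```

The key is at about 263.7° and yellow is at 279°, so 15° remain. Return and finish the push.

{"op": "carry_out", "data": {
  "steps": [
    {"dx": 0.0,"dy": 0.25,"dz": 0.0,"rx": 0.0,"ry": 0.0,"rz": 0.0},
    {"dx": 0.0,"dy": 0.5,"dz": 0.1,"rx": 0.0,"ry": 0.0,"rz": 0.0},
    {"dx": 0.0,"dy": 0.6,"dz": 0.3,"rx": 0.0,"ry": 0.0,"rz": 0.0},
    {"dx": 0.0,"dy": 0.6,"dz": 0.3,"rx": 0.0,"ry": 0.0,"rz": 0.0},
    {"dx": 0.15,"dy": 0.61,"dz": 0.3,"rx": 0.0,"ry": 0.0,"rz": 0.0},
    {"dx": 0.27,"dy": 0.61,"dz": 0.3,"rx": 0.0,"ry": 0.0,"rz": 0.0},
    {"dx": 0.32,"dy": 0.615,"dz": 0.3,"rx": 0.0,"ry": 0.0,"rz": 0.0},
    {"dx": 0.355,"dy": 0.62,"dz": 0.3,"rx": 0.0,"ry": 0.0,"rz": 0.0},
    {"dx": 0.38,"dy": 0.62,"dz": 0.3,"rx": 0.0,"ry": 0.0,"rz": 0.0},
    {"dx": 0.38,"dy": 0.62,"dz": 0.3,"rx": 0.0,"ry": 0.0,"rz": 0.0}
  ]
}}

```text
clock: 13.8
ee_pos: [0.5272, 0.1281, 0.0579]
tool_rot: [[1.0, 0.0, -0.0], [0.0, -1.0, -0.0], [-0.0, 0.0, -1.0]]
contact_force: [0.3, -0.6, 0.6]
finger_gap: 0.0004
grasp_force: 0.4
```

{"op": "carry_out", "data": {
  "steps": [
    {"dx": -0.1,"dy": 0.0,"dz": 0.0,"rx": 0.0,"ry": 0.0,"rz": 0.0},
    {"dx": -0.35,"dy": 0.0,"dz": 0.0,"rx": 0.0,"ry": 0.0,"rz": 0.0},
    {"dx": -0.38,"dy": -0.2,"dz": -0.2,"rx": 0.0,"ry": 0.0,"rz": 0.0},
    {"dx": -0.38,"dy": -0.4,"dz": -0.3,"rx": 0.0,"ry": 0.0,"rz": 0.0},
    {"dx": -0.38,"dy": -0.62,"dz": -0.3,"rx": 0.0,"ry": 0.0,"rz": 0.0},
    {"dx": -0.38,"dy": -0.62,"dz": -0.3,"rx": 0.0,"ry": 0.0,"rz": 0.0},
    {"dx": -0.38,"dy": -0.62,"dz": -0.3,"rx": 0.0,"ry": 0.0,"rz": 0.0}
  ]
}}

```text
clock: 14.5
ee_pos: [0.4509, 0.2531, 0.118]
tool_rot: [[1.0, 0.003, 0.001], [0.003, -1.0, 0.0], [0.001, -0.0, -1.0]]
contact_force: [-0.1, -0.1, -0.9]
finger_gap: 0.0005
grasp_force: 0.0
```

```bash
python3 k.py; python3 - <<'E'
from m import *
cv2.imwrite("pics/top8.png",cv2.cvtColor(cv2.resize(arm.get_image("top")[140:250,160:360],None,fx=4,fy=4,interpolation=cv2.INTER_CUBIC),cv2.COLOR_RGB2BGR))
E
```

```text
top {'yellow': array([0.5496, 0.0859]), 'blue': array([0.6335, 0.1811]), 'green': array([0.5703, 0.2838])}
 selector [ 0.5342  0.1884 -0.0958] res 0.0039  yellow [0.5507 0.0898]
 red 24 [0.5463 0.0978 0.098 ] axis deg 89.9 ends [0.546 0.089] [0.546 0.108]
scene {'blue': array([0.6417, 0.1878]), 'green': array([0.5779, 0.2919])}
 selector [ 0.5421  0.1984 -0.1053] res 0.0001  yellow [0.5577 0.0997]
 red 11 [0.5501 0.0981 0.098 ] axis deg 93.3 ends [0.551 0.088] [0.55  0.108]
14.6 [0.4513 0.2507 0.1174] [ 0.2 -0.8 -0.3]
top tip 0.78 [0.5496 0.0913] bearing 278.7 r 0.101
top tip 0.62 [0.6635 0.0081] bearing 305.2 r 0.224
scene tip 0.7 [0.5391 0.0997] bearing 273.0 r 0.092
```

View pics/top8.png

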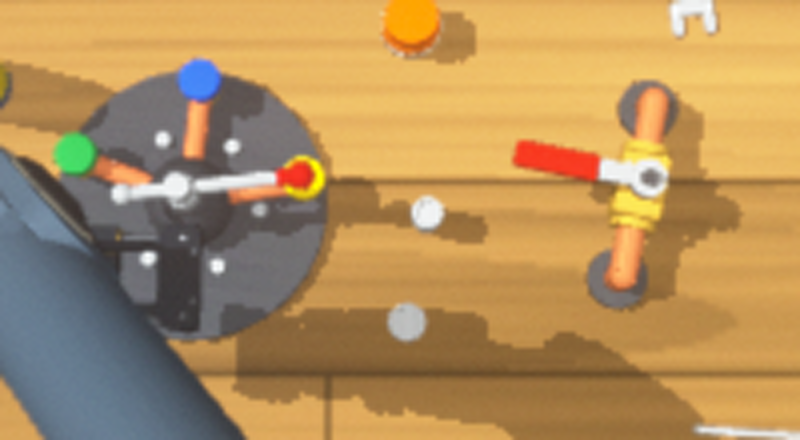

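The ball sits over the yellow cap at (302,177), about 3 mm off by my estimate. The lever is square across its pipe, the sockets and tin are where they were, and the gripper is clear.

```bash
python3 -c "
from workcell import arm
print(arm.close_job())"
```

```text
the job is handed in; nothing more can be done
None
```

The job is handed in, but no verdict was returned. In the last picture the red lever lies against its stop, the key's red ball is about 3 mm from the yellow cap's centre, and the sockets and tin are where they were; my first push passed over the lever and had to be repeated lower.

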